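# Press a storage box's snap lid shut all round

### The arm

A 7-joint arm with a two-finger parallel gripper is mounted at the origin on the work surface. World frame = base frame: x ahead of the robot, y to its left, z up, the work surface at z = 0. Lengths are in m, angles in rad, forces in N, time in s.
With the tool pointing down it reaches from about 0.4 to 0.9 m from the base axis. Payload 5.5 kg.
Tool frame: the origin (TCP) lies at the very end of the fingers, on their centre line; the grasp point (between the pads) lies 19 mm behind it; y points along the fingers, x is the direction in which the jaws open and shut, and the axes are right-handed (so a half turn about y gives the same grasp; the last joint's range is limited). The gripper opens to 92 mm and grips with 3 to 60 N. Pads are 19 mm wide; open, the fingers measure 130 mm over their backs; the gripper's body (75 mm by 190 mm) begins 47 mm behind the grasp point.
Start: joints at [-1.041, 0.501, -0.427, 1.55, 0.221, 1.138, -0.21], TCP at [0.171, 0.627, 0.227] pointing down, gripper open.
Joint ranges: [-2.88, 2.88], [-0.31, 2.03], [-1.54, 1.56], [0.2, 2.42], [-1.41, 4.55], [0.19, 2.02], [-2.57, 2.57]. Speed limits (rad/s): [2.57, 2.57, 3.14, 3.14, 3.14, 3.14, 3.14].

### API

Orientations are given as [roll, pitch, yaw] about the fixed x, y, z axes, in that order (R = Rz(yaw) Ry(pitch) Rx(roll)).
In Python, from plant import status, optics, order gives the robot as it stands.
- The arm moves only by the tool jog_arm, never from a script. Its argument "motion" is text: rows parted by semicolons, each of 7 numbers parted by spaces: the shift along the tool's x, y, z in mm, then the turn, a rotation vector about the tool's x, y, z in degrees, then the finger opening in mm, from 0 to 91.8. A call has 1 to 12 rows; each row shifts and turns the commanded pose from where the row before left it, along the tool's axes as they then stand; what a row does not reach is not made up. A row lasts 1/10 s, in which the tool goes at most 50 mm and 8.59 degrees, less where a joint would pass 70% of its speed; a pose out of reach is approached as far as the arm can. A call is refused whole if a number of a shift passes 50 or a number of a turn 8.59, either way. A call with a gripper value outside its range is refused whole. The fingers move at their own pace and stop on an object; the grip force is fixed at half the most. Time passes only in rows, so rows that do not move let the fingers close. It gives the time, the measured TCP pose, the force and the opening at its end, in the units of the state.
- status.get_obs(): the state, without advancing time (a new reading comes with each control period).
- optics.grab_frame(name): name is "side" or "top" or "wrist"; returns (picture, depth): 400x640x3 uint8, red, green, blue; 400x640 float32, m along the optical axis (not along the pixel's ray), 0 where there is no reading.
- optics.camera_model(name): a dict with "intrinsics" (3x3 intrinsics, pixels), "R" (3x3) and "t" (3): a world point X has camera coordinates R X + t. Camera axes: x right, y down, z forward; pixel columns grow to the right and rows downward; lengths in m; the calibration is good to about 2 mm. The wrist camera is an equidistant fisheye: a pixel r from the principal point sees the ray r / f radians off the axis. A picture is of the moment at which its call begins: read the wrist's pose just before it. camera_model takes no time and is no camera call; for the wrist camera it gives the pose at the moment of the call.
- order.hand_in(): hands the job in, once; it reports no verdict.
The state is a dict: "time": time; "joints": joint angles; "dq": joint speeds; "effort": joint torques, N m; "tool_pos": TCP position; "ee_rot": TCP orientation; "wrist_force": force on the tool from outside, world axes, zero at the start; "ft_torque": the same for the moment, N m; "grip_width": opening from 0.0 (shut) to 1.0 (fully open).
Only numpy, scipy, OpenCV 4.12 (cv2) and the standard library are available. Lean on these libraries where they do the work, as an engineer would, in place of code of your own. Each camera call takes 0.05 s, during which the arm holds its last target.

### The job

The lid of the white stoneware storage box lies in place but its rim is unclipped: press down each of the four raised rim sections with the fingertips, one after another, until every one has snapped shut, flush with the lid. Only press, without slamming: do not pick up the box or push it out of its place, and leave the mug, the saucers and the roll of tape undisturbed.

Things in the scene. Friction and masses are not known exactly. Their poses are not given: they have to be found in the camera images.
- box: White stoneware storage box, loose on the bench, with a grey plastic lid already laid on: 200 x 140 mm in plan (lid 207 x 147 mm over its lips), 0.9 to 1.0 kg. Origin: centre of its underside; x along its long side, z up. Its stoneware is 72 mm high; the lid's fixed middle panel (136 x 76 mm) and round corners are 6 mm thick, top at 78 mm. The four rim sections of the lid lie between the corners, hinged on the middle panel's edges; all start raised.
- end_a (a joint): Hinge of the lid's short section at the box's +x end (grey plastic, 72 mm long, 32 mm from hinge to outer edge, with a 3 mm lip beyond). 0 = raised, the outer edge about 9 mm proud; 0.28 rad = shut, flush with the lid's middle panel. Snap action: it resists with up to 7 to 9 N when pressed down 24 mm from its hinge line (more nearer the hinge), springs back up if let go before half-way (0.14), and past half-way snaps shut and stays shut.
- end_a_press (a point): Point on the top face of the short section at the box's +x end, mid-length, 24 mm from its hinge line (which lies 68 mm from the box's centre towards the box's x); it moves with the section, about 84 mm above the bench when raised, 78 mm when shut.
- end_b (a joint): Hinge of the lid's short section at the box's -x end (grey plastic, 72 mm long, 32 mm from hinge to outer edge, with a 3 mm lip beyond). 0 = raised, the outer edge about 9 mm proud; 0.28 rad = shut, flush with the lid's middle panel. Snap action: it resists with up to 7 to 9 N when pressed down 24 mm from its hinge line (more nearer the hinge), springs back up if let go before half-way (0.14), and past half-way snaps shut and stays shut.
- end_b_press (a point): Point on the top face of the short section at the box's -x end, mid-length, 24 mm from its hinge line (which lies 68 mm from the box's centre towards the box's -x); it moves with the section, about 84 mm above the bench when raised, 78 mm when shut.
- side_a (a joint): Hinge of the lid's long section along the box's +y side (grey plastic, 132 mm long, 32 mm from hinge to outer edge, with a 3 mm lip beyond). 0 = raised, the outer edge about 9 mm proud; 0.28 rad = shut, flush with the lid's middle panel. Snap action: it resists with up to 7 to 9 N when pressed down 24 mm from its hinge line (more nearer the hinge), springs back up if let go before half-way (0.14), and past half-way snaps shut and stays shut.
- side_a_press (a point): Point on the top face of the long section along the box's +y side, mid-length, 24 mm from its hinge line (which lies 38 mm from the box's centre towards the box's y); it moves with the section, about 84 mm above the bench when raised, 78 mm when shut.
- side_b (a joint): Hinge of the lid's long section along the box's -y side (grey plastic, 132 mm long, 32 mm from hinge to outer edge, with a 3 mm lip beyond). 0 = raised, the outer edge about 9 mm proud; 0.28 rad = shut, flush with the lid's middle panel. Snap action: it resists with up to 7 to 9 N when pressed down 24 mm from its hinge line (more nearer the hinge), springs back up if let go before half-way (0.14), and past half-way snaps shut and stays shut.
- side_b_press (a point): Point on the top face of the long section along the box's -y side, mid-length, 24 mm from its hinge line (which lies 38 mm from the box's centre towards the box's -y); it moves with the section, about 84 mm above the bench when raised, 78 mm when shut.
- mug: White ceramic mug, 82 mm across, 92 mm high, handle at its own +y. Origin: centre of its underside. A bystander.
- saucers: Stack of four white saucers, 136 mm across, 38 mm high. Origin: centre of its underside. A bystander.
- tape: Brown roll of packing tape lying flat, 100 mm across, 48 mm high, 76 mm hole. Origin: centre of its underside. A bystander.
Things that resemble listed ones, but are neither listed nor needed, are in the scene too. What is shaped like the box but black is not meant.

How it is judged:
At the end, for the whole second after the job is handed in: All four rim sections are snapped shut (each hinge above 0.25 of 0.28 rad); the box stands flat and at rest on the bench within 40 mm of where it started; mug, saucers and tape are within 25 mm of where they started (value of joint each of end_a, end_b, side_a, side_b above 0.25 rad and angle between box's own z axis and vertical below 0.05 rad and height (world z) of box below 0.008 m and distance of box from where it was at the start of the episode below 0.04 m and linear speed of box below 0.02 m/s and distance of each of mug, saucers, tape from where it was at the start of the episode below 0.025 m); the robot touches nothing.
It fails at once if the box is lifted off the bench (its origin 12 mm up) or tipped by more than 0.15 rad (height (world z) of box above 0.012 m or angle between box's own z axis and vertical above 0.15 rad).
It fails at once if the box is pushed more than 40 mm from its place (distance of box from where it was at the start of the episode above 0.04 m).
It fails at once if the mug, the saucers or the tape is moved by more than 25 mm (distance of any of mug, saucers, tape from where it was at the start of the episode above 0.025 m).
It fails at once if the box is slammed (the fingers press on it with over 80 N) (contact force between the fingers and box above 80 N).
It also fails if it takes over 42 s, if anything falls off the work surface, if the arm or the gripper's body presses on something with over 40 N, if the wrist force passes 120 N, or if a joint passes its speed limit or range.

## Working session

There is one attempt and no reset: what is moved stays moved. The work goes in short steps, Python scripts to look and compute and a tool call to move; the robot and the scene stay as the last step left them, time stands still between calls to the robot, and variables do not carry over. Pictures are saved under pics/ and viewed, and the job is handed in when it is done.

Besides the shell and the picture viewer there is one more tool, called after "Call:" by a JSON object that holds its "name" and its "arguments". jog_arm: Moves the arm, as the interface text tells. Its arguments: {"type":"object","properties":{"motion":{"type":"string"}},"required":["motion"]}

```bash
mkdir -p pics; ls; python3 - <<'E'
from plant import status, optics
import cv2,numpy as np
print(status.get_obs())
for n in ("side","top"):
    p,d=optics.grab_frame(n)
    cv2.imwrite(f"pics/{n}0.png",p[:,:,::-1]); np.save(f"{n}0.npy",d)
    m=optics.camera_model(n); print(n,m)
E
```

```text
pics
{'time': 0.0, 'joints': array([-1.04079065,  0.5018359 , -0.42676593,  1.55145848,  0.22075594,
        1.13829651, -0.21029268]), 'dq': array([-0.0001764 , -0.0018254 , -0.00161691,  0.0002912 ,  0.00108198,
        0.00024982, -0.0014457 ]), 'effort': array([ 3.02795106e-04, -5.66608894e+01, -5.81641808e+00, -2.79122490e+01,
       -6.86308416e-02,  3.06199689e-02,  1.84704854e-04]), 'tool_pos': array([0.17123074, 0.62630649, 0.22568008]), 'ee_rot': array([-1.57070619,  0.00195198,  1.30401393]), 'wrist_force': array([-0.77581122, -0.09908491,  0.24021612]), 'ft_torque': array([ 0.01707381,  0.02719259, -0.01337573]), 'grip_width': 0.9990567899884537}
side {'intrinsics': array([[408.75123648,   0.        , 320.00444952],
       [  0.        , 408.75123648, 191.42528846],
       [  0.        ,   0.        ,   1.        ]]), 'R': array([[-0.98546043, -0.16944795, -0.01245496],
       [-0.11687497,  0.72926511, -0.67417553],
       [ 0.12332063, -0.66291764, -0.73846613]]), 't': array([0.5219373 , 0.14190951, 0.8862418 ])}
top {'intrinsics': array([[378.52515671,   0.        , 316.54025619],
       [  0.        , 378.52515671, 202.77364875],
       [  0.        ,   0.        ,   1.        ]]), 'R': array([[ 0.00676264, -0.99996701,  0.00449958],
       [-0.99592497, -0.00713984, -0.08990263],
       [ 0.08993179, -0.00387327, -0.9959404 ]]), 't': array([-0.02918409,  0.54775076,  1.05753972])}
```

View pics/side0.png

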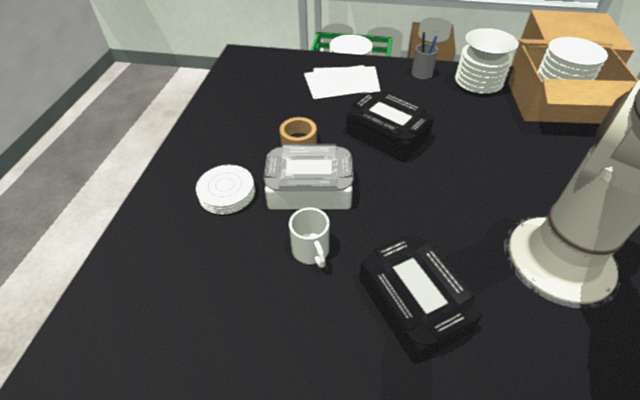

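View pics/top0.png

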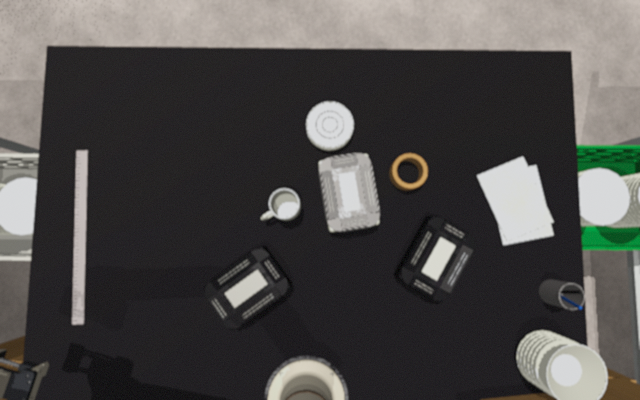

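The top view shows the white box at about (349,192), the mug at (284,205), the tape at (409,171), the saucers at (330,125), and two black boxes to ignore. Next I'll measure the box pose.

```bash
cat > h.py <<'E'
import numpy as np,cv2
from plant import status, optics
def world(n,d):
    m=optics.camera_model(n);K=m['intrinsics']
    v,u=np.mgrid[0:d.shape[0],0:d.shape[1]]
    c=np.stack([(u-K[0,2])/K[0,0]*d,(v-K[1,2])/K[1,1]*d,d],-1)
    return (c-m['t'])@m['R']
E
python3 - <<'E'
from h import *
p=cv2.imread('pics/top0.png');d=np.load('top0.npy');W=world('top',d)
for name,(u0,u1,v0,v1),zl in [("box",(312,388,145,240),(.065,.11)),("mug",(255,306,180,230),(.06,.12)),("tape",(386,435,148,196),(.035,.06)),("sauc",(300,360,96,150),(.025,.06))]:
    w=W[v0:v1,u0:u1].reshape(-1,3); w=w[(w[:,2]>zl[0])&(w[:,2]<zl[1])]
    r=cv2.minAreaRect((w[:,:2]*1000).astype(np.float32))
    print(name,len(w),r,np.percentile(w[:,2],[5,50,95]))
# box body edge in image: sat low bright mask
m=optics.camera_model('top');K=m['intrinsics']
b=W[145:240,312:388]
mask=np.zeros(d.shape,np.uint8);mask[145:240,312:388]=((b[...,2]>.065)&(b[...,2]<.11))*255
cs,_=cv2.findContours(mask,0,2);c=max(cs,key=cv2.contourArea);print(cv2.contourArea(c),cv2.minAreaRect(c))
r=cv2.boxPoints(cv2.minAreaRect(c))
def ray(u,v,z):
    x=np.array([(u-K[0,2])/K[0,0],(v-K[1,2])/K[1,1],1.]);dr=m['R'].T@x;o=-m['R'].T@m['t'];return o+dr*(z-o[2])/dr[2]
q=np.array([ray(*a,.083) for a in r]);print(q,q.mean(0))
big=cv2.resize(p[130:250,300:430],None,fx=6,fy=6,interpolation=cv2.INTER_CUBIC)[:600,:780];cv2.imwrite('pics/crop0.png',big)
s=cv2.imread('pics/side0.png');cv2.imwrite('pics/crop1.png',cv2.resize(s[110:270,180:370],None,fx=3.7,fy=3.7,interpolation=cv2.INTER_CUBIC))
E
```

```text
box 3928 ((576.1333618164062, -112.9872055053711), (209.4716796875, 149.5925750732422), 9.764516830444336) [0.07400731 0.07838238 0.08569862]
mug 252 ((530.742919921875, 68.297119140625), (81.1182861328125, 102.94847106933594), 63.11974334716797) [0.06537783 0.08827376 0.09296868]
tape 466 ((640.359619140625, -286.9166259765625), (97.74905395507812, 98.29464721679688), 45.311954498291016) [0.03820269 0.04615815 0.04956513]
sauc 1714 ((776.4489135742188, -59.83930206298828), (135.18417358398438, 132.96481323242188), 0.48483899235725403) [0.03316564 0.03666132 0.03998356]
3832.5 ((348.75677490234375, 191.54052734375), (75.95233917236328, 54.58046340942383), 80.53767395019531)
[[ 0.66398432 -0.02173617  0.083     ]
 [ 0.69007998 -0.1691345   0.083     ]
 [ 0.48516432 -0.20158743  0.083     ]
 [ 0.46009379 -0.05669231  0.083     ]] [ 0.5748306 -0.1122876  0.083    ]
```

```bash
python3 - <<'E'
from h import *
# side-view box pose
d=np.load('side0.npy');W=world('side',d)
w=W[135:215,255:360].reshape(-1,3);w=w[(w[:,2]>.07)&(w[:,2]<.1)]
print(cv2.minAreaRect((w[:,:2]*1000).astype(np.float32)),np.percentile(w[:,2],[5,50,95]))
E
```

```text
((567.3558959960938, -69.85498046875), (209.13575744628906, 229.29879760742188), 9.52988338470459) [0.07569458 0.07920197 0.08705485]
```

Call:
{"name": "jog_arm", "arguments": {"motion": "0 0 0 0 -8.25 0 0; 0 0 0 0 -8.25 0 0; 0 0 0 0 -8.25 0 0; 0 0 0 0 0 0 0"}}

```text
time: 0.5
tool_pos: [0.1713, 0.6266, 0.226]
ee_rot: [-1.57, 0.001, 1.737]
wrist_force: [0.5, -1.3, -0.8]
grip_width: 0.698
```

View pics/crop0.png

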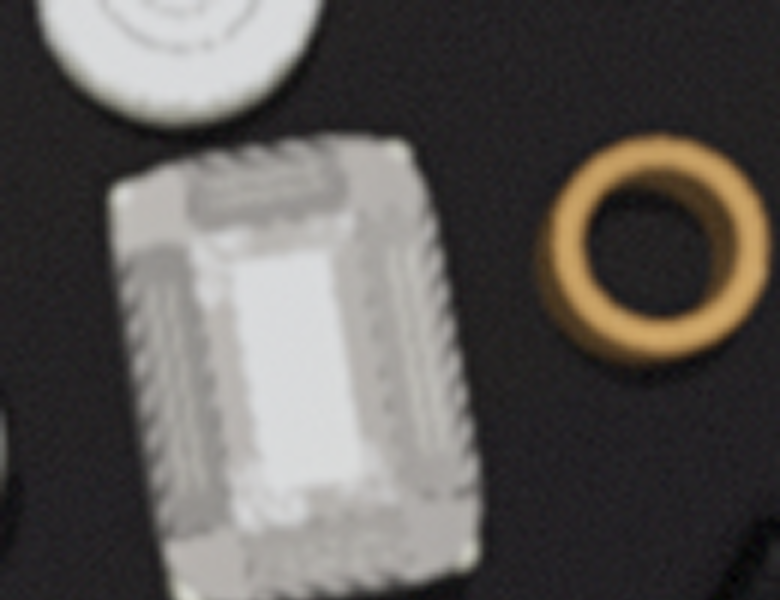

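View pics/crop1.png

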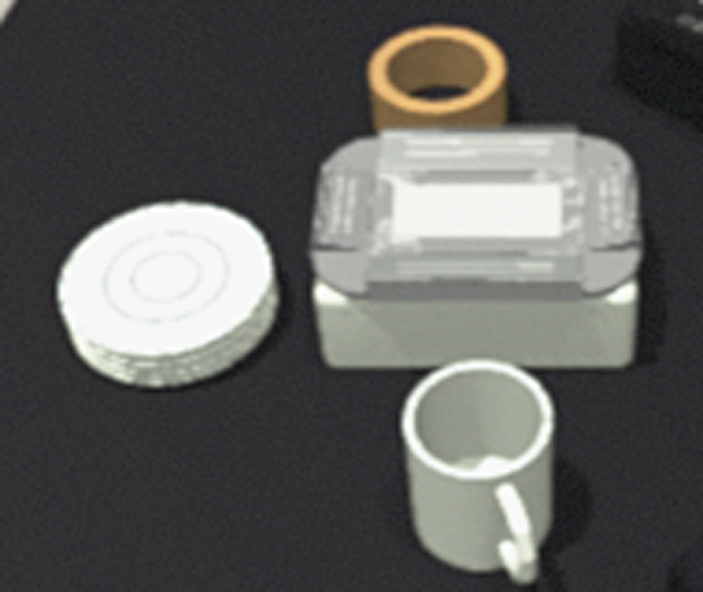

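The crops show the box lid with all four sections raised, the mug near (480,460) in the side crop, and the tape and saucers clear of the box. Next I'll move above the +y side section.

Call:
{"name": "jog_arm", "arguments": {"motion": "-30 0 -11.5 0 0 0 0;-30 0 -11.5 0 0 0 0;-30 0 -11.5 0 0 0 0;-30 0 -11.5 0 0 0 0;-30 0 -11.5 0 0 0 0;-30 0 -11.5 0 0 0 0;-30 0 -11.5 0 0 0 0;-30 0 -11.5 0 0 0 0;-30 0 -11.5 0 0 0 0;-30 0 -11.5 0 0 0 0;-30 0 -11.5 0 0 0 0;-30 0 -11.5 0 0 0 0"}}

```text
time: 1.7
tool_pos: [0.3671, 0.2933, 0.2267]
ee_rot: [-1.571, -0.0, 1.731]
wrist_force: [0.8, 0.3, 0.2]
grip_width: 0.009
```

Call:
{"name": "jog_arm", "arguments": {"motion": "-30 0 -11.5 0 0 0 0;-30 0 -11.5 0 0 0 0;-30 0 -11.5 0 0 0 0;-30 0 -11.5 0 0 0 0;-30 0 -11.5 0 0 0 0;-30 0 -11.5 0 0 0 0;-30 0 -11.5 0 0 0 0;-30 0 -11.5 0 0 0 0;-30 0 -11.5 0 0 0 0;-30 0 -11.5 0 0 0 0;-30 0 -11.5 0 0 0 0;0 0 0 0 0 0 0"}}

```text
time: 2.9
tool_pos: [0.5473, -0.0155, 0.2265]
ee_rot: [-1.571, 0.002, 1.725]
wrist_force: [0.3, -0.3, 0.2]
grip_width: 0.005
```

Call:
{"name": "jog_arm", "arguments": {"motion": "-19 10 -6 0 0 0 0;-19.5 20 -6 0 0 0 0;0 30 0 0 0 0 0;0 30 0 0 0 0 0;0 20 0 0 0 0 0;0 10 0 0 0 0 0;0 4 0 0 0 0 0;0 0 0 0 0 0 0"}}

```text
time: 3.7
tool_pos: [0.564, -0.0458, 0.1029]
ee_rot: [-1.571, -0.0, 1.735]
wrist_force: [0.0, -0.2, 0.6]
grip_width: 0.005
```

Call:
{"name": "jog_arm", "arguments": {"motion": "-6 4 0 0 0 0 0;0 4 0 0 0 0 0;0 3 0 0 0 0 0;0 2 0 0 0 0 0;0 2 0 0 0 0 0;0 2 0 0 0 0 0;0 0 0 0 0 0 0"}}

```text
time: 4.4
tool_pos: [0.565, -0.0518, 0.0861]
ee_rot: [-1.571, -0.0, 1.736]
wrist_force: [-2.9, -0.3, 9.6]
grip_width: 0.002
```

Contact at about 9.6 N; continue slowly.

Call:
{"name": "jog_arm", "arguments": {"motion": "0 1.5 0 0 0 0 0;0 1.5 0 0 0 0 0;0 1.5 0 0 0 0 0;0 1.5 0 0 0 0 0;0 0 0 0 0 0 0"}}

```text
time: 4.9
tool_pos: [0.5649, -0.0522, 0.0795]
ee_rot: [-1.571, 0.0, 1.736]
wrist_force: [-0.5, -0.4, 0.1]
grip_width: 0.005
```

Call:
{"name": "jog_arm", "arguments": {"motion": "0 1 0 0 0 0 0;0 1 0 0 0 0 0;0 0 0 0 0 0 0"}}

```text
time: 5.2
tool_pos: [0.565, -0.0523, 0.0782]
ee_rot: [-1.571, 0.0, 1.736]
wrist_force: [-1.1, 0.1, 5.5]
grip_width: 0.008
```

Call:
{"name": "jog_arm", "arguments": {"motion": "0 -15 0 0 0 0 0;0 -14 0 0 0 0 0;-20 0 -30 0 0 0 0;-20 0 -30 0 0 0 0;-21 0 -32 0 0 0 0;0 0 0 0 0 0 0;0 5 0 0 0 0 0;0 4 0 0 0 0 0;0 4 0 0 0 0 0;0 0 0 0 0 0 0"}}

```text
time: 6.2
tool_pos: [0.6643, -0.0963, 0.093]
ee_rot: [-1.569, -0.001, 1.737]
wrist_force: [0.9, 0.9, 0.1]
grip_width: 0.005
```

Call:
{"name": "jog_arm", "arguments": {"motion": "0 2 -2 0 0 0 0;0 2 0 0 0 0 0;0 2 0 0 0 0 0;0 1.5 0 0 0 0 0;0 1.5 0 0 0 0 0;0 1.5 0 0 0 0 0;0 1.5 0 0 0 0 0;0 1.5 0 0 0 0 0;0 0 0 0 0 0 0"}}

```text
time: 7.1
tool_pos: [0.6671, -0.0968, 0.0798]
ee_rot: [-1.57, -0.0, 1.736]
wrist_force: [0.4, 0.4, 0.9]
grip_width: 0.004
```

Call:
{"name": "jog_arm", "arguments": {"motion": "0 1 0 0 0 0 0;0 1 0 0 0 0 0;0 0 0 0 0 0 0"}}

```text
time: 7.4
tool_pos: [0.6674, -0.0969, 0.0783]
ee_rot: [-1.57, 0.0, 1.736]
wrist_force: [-0.5, 0.2, 4.3]
grip_width: -0.002
```

Call:
{"name": "jog_arm", "arguments": {"motion": "0 -15 0 0 0 0 0;0 -14 0 0 0 0 0;-20 0 30 0 0 0 0;-20 0 30 0 0 0 0;-22 0 32 0 0 0 0;0 0 0 0 0 0 0;0 5 0 0 0 0 0;0 4 0 0 0 0 0;0 4 0 0 0 0 0;0 0 0 0 0 0 0"}}

```text
time: 8.4
tool_pos: [0.5872, -0.1715, 0.0933]
ee_rot: [-1.57, -0.001, 1.738]
wrist_force: [0.0, -0.4, 0.9]
grip_width: 0.007
```

Call:
{"name": "jog_arm", "arguments": {"motion": "-2 2 0 0 0 0 0;0 2 0 0 0 0 0;0 2 0 0 0 0 0;0 1.5 0 0 0 0 0;0 1.5 0 0 0 0 0;0 1.5 0 0 0 0 0;0 1.5 0 0 0 0 0;0 1.5 0 0 0 0 0;0 0 0 0 0 0 0"}}

```text
time: 9.3
tool_pos: [0.5872, -0.1748, 0.0805]
ee_rot: [-1.571, -0.0, 1.736]
wrist_force: [-0.5, 0.1, -0.1]
grip_width: 0.006
```

Call:
{"name": "jog_arm", "arguments": {"motion": "0 1 0 0 0 0 0;0 1 0 0 0 0 0;0 0 0 0 0 0 0"}}

```text
time: 9.6
tool_pos: [0.5874, -0.1747, 0.0785]
ee_rot: [-1.571, -0.0, 1.736]
wrist_force: [0.3, 0.0, 0.1]
grip_width: 0.006
```

Call:
{"name": "jog_arm", "arguments": {"motion": "0 -15 0 0 0 0 0;0 -14 0 0 0 0 0;20 0 30 0 0 0 0;20 0 30 0 0 0 0;23 0 33 0 0 0 0;0 0 0 0 0 0 0;0 5 0 0 0 0 0;0 4 0 0 0 0 0;0 4 0 0 0 0 0;0 0 0 0 0 0 0"}}

```text
time: 10.6
tool_pos: [0.4857, -0.1284, 0.094]
ee_rot: [-1.57, -0.0, 1.736]
wrist_force: [0.6, -0.6, -0.1]
grip_width: -0.0
```

Call:
{"name": "jog_arm", "arguments": {"motion": "0 2 0 0 0 0 0;0 2 0 0 0 0 0;0 2 0 0 0 0 0;0 1.5 0 0 0 0 0;0 1.5 0 0 0 0 0;0 1.5 0 0 0 0 0;0 1.5 0 0 0 0 0;0 1.5 0 0 0 0 0;0 0 0 0 0 0 0"}}

```text
time: 11.5
tool_pos: [0.4853, -0.128, 0.081]
ee_rot: [-1.571, -0.0, 1.736]
wrist_force: [-1.0, -1.0, -0.9]
grip_width: 0.004
```

Call:
{"name": "jog_arm", "arguments": {"motion": "0 1 0 0 0 0 0;0 1 0 0 0 0 0;0 0 0 0 0 0 0"}}

```text
time: 11.8
tool_pos: [0.4852, -0.1281, 0.079]
ee_rot: [-1.571, -0.0, 1.736]
wrist_force: [-0.5, -0.0, -1.5]
grip_width: 0.001
```

Call:
{"name": "jog_arm", "arguments": {"motion": "0 -20 0 0 0 0 0;0 -40 0 0 0 0 0;0 -40 0 0 0 0 0;0 -40 0 0 0 0 0;30 0 0 0 0 0 0;40 0 0 0 0 0 0;40 0 0 0 0 0 0;40 0 0 0 0 0 0;40 0 0 0 0 0 0;40 0 0 0 0 0 0;40 0 0 0 0 0 0;30 0 0 0 0 0 0"}}

```text
time: 13.0
tool_pos: [0.4352, 0.1705, 0.2195]
ee_rot: [-1.571, -0.001, 1.738]
wrist_force: [0.7, -0.7, 1.0]
grip_width: 0.004
```

```bash
python3 - <<'E'
from h import *
for n in ("side","top"):
    p,d=optics.grab_frame(n); cv2.imwrite(f"pics/{n}1.png",p[:,:,::-1]); np.save(f"{n}1.npy",d)
    for k in (0,1):
        W=world(n,np.load(f"{n}{k}.npy"))
        C=np.array([.5755,-.1127]);a=np.deg2rad(9.6);ex=np.array([np.cos(a),np.sin(a)]);ey=np.array([-ex[1],ex[0]])
        q=W[...,:2]-C;bx=(q@ex)*1000;by=(q@ey)*1000;z=W[...,2]*1000
        ok=(z>60)&(z<110)
        f=lambda m:(round(float(np.median(z[ok&m])),1),int((ok&m).sum()))
        print(n,k,"mid",f((abs(bx)<60)&(abs(by)<30)),"ea",f((bx>90)&(bx<100)&(abs(by)<30)),"eb",f((bx<-90)&(bx>-100)&(abs(by)<30)),"sa",f((by>60)&(by<70)&(abs(bx)<55)),"sb",f((by<-60)&(by>-70)&(abs(bx)<55)))
p=cv2.imread('pics/top1.png');W=world('top',np.load('top1.npy'))
for name,(u0,u1,v0,v1),zl in [("box",(312,388,145,240),(.065,.11)),("mug",(255,306,180,230),(.06,.12)),("tape",(386,435,148,196),(.035,.06)),("sauc",(300,360,96,150),(.025,.06))]:
    w=W[v0:v1,u0:u1].reshape(-1,3); w=w[(w[:,2]>zl[0])&(w[:,2]<zl[1])]
    print(name,len(w),cv2.minAreaRect((w[:,:2]*1000).astype(np.float32)))
s=cv2.imread('pics/side1.png');cv2.imwrite('pics/crop2.png',cv2.resize(s[110:270,180:370],None,fx=3.7,fy=3.7,interpolation=cv2.INTER_CUBIC))
E
```

```text
side 0 mid (78.0, 884) ea (86.0, 72) eb (85.2, 75) sa (85.3, 144) sb (85.5, 131)
side 1 mid (78.1, 881) ea (77.8, 69) eb (nan, 0) sa (77.3, 158) sb (77.6, 105)
top 0 mid (77.0, 955) ea (84.6, 79) eb (84.8, 83) sa (84.4, 147) sb (84.4, 147)
top 1 mid (76.9, 953) ea (76.5, 74) eb (76.4, 78) sa (76.3, 151) sb (76.7, 147)
box 3886 ((575.888427734375, -112.9809341430664), (207.2611083984375, 147.3555908203125), 9.485014915466309)
mug 254 ((530.7860107421875, 68.04026794433594), (81.13536071777344, 102.57505798339844), 63.66655731201172)
tape 462 ((640.367431640625, -287.37603759765625), (97.4260025024414, 99.19219207763672), 75.5240707397461)
sauc 1716 ((776.3126220703125, -59.82220458984375), (132.95469665527344, 134.2078857421875), 89.251708984375)
  return _methods._mean(a, axis=axis, dtype=dtype,
  ret = ret.dtype.type(ret / rcount)
```

View pics/crop2.png

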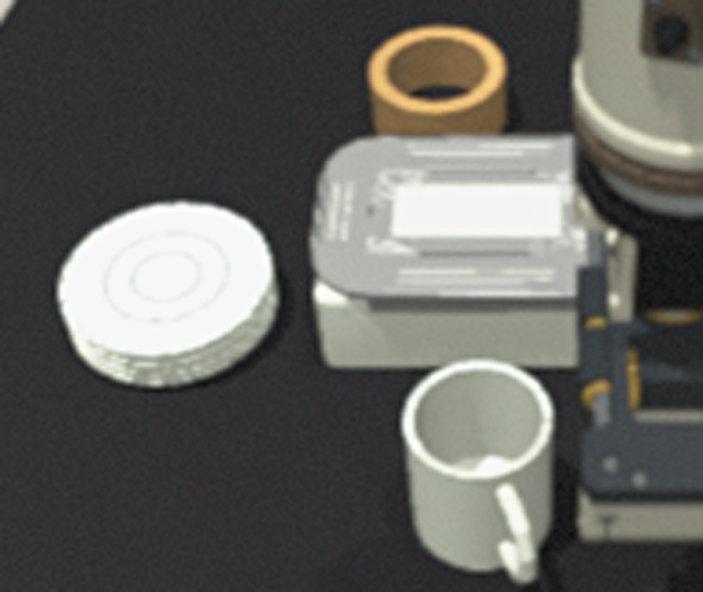

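View pics/top1.png

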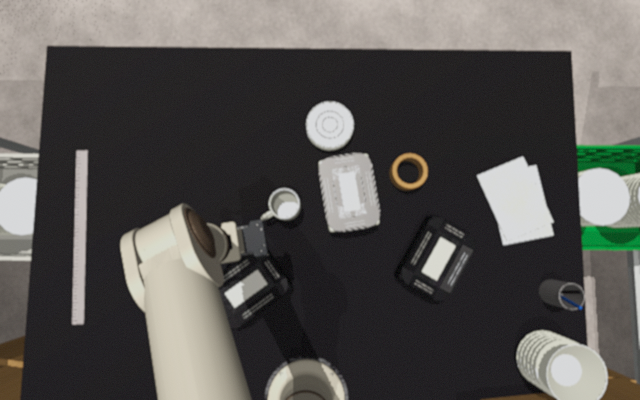

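The top view now shows a flat lid at (349,192), with all four edges within 1 mm of the middle panel. The bystanders are unmoved and the arm is clear at z = 0.22, so I'm handing in.

```bash
python3 -c "
from plant import order
print(order.hand_in())"
```

```text
the job is handed in; nothing more can be done
None
```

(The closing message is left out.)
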